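Gauge an unmarked spacer and hold its stock pot at the pointer

ROBOT

A 6-joint arm with a two-finger parallel gripper is mounted at the origin on a cart in front of the work surface, level with it; the furniture and walls round the work are solid. World frame = base frame: x ahead of the robot, y to its left, z up, the work surface at z = 0. Lengths are in m, angles in rad, forces in N, time in s.
With the tool pointing down it reaches from about 0.3 to 0.875 m from the base axis. Payload 6.4 kg.
Tool frame: the origin (TCP) lies between the finger pads; the fingertips stand 25 mm ahead of it and the grasp point (between the pads) lies 6 mm ahead of it; z points along the fingers, y is the line along which they close (so a half turn about z gives the same grasp; the last joint's range is limited). The gripper opens to 85 mm and grips with 20 to 120 N. Pads are 22 mm wide; open, the fingers measure 114 mm over their backs; the gripper's body (76 mm by 85 mm) begins 54 mm behind the grasp point. The pads swing forward as they close: fully open they stand 13 mm farther back than shut.
Start: joints at [-1.507, 0.181, 1.607, -0, 1.354, -0.206], TCP at [0.153, -0.554, 0.256] pointing down, gripper open.
Joint ranges: [-2.99, 2.99], [-0.89, 2.07], [0.3, 2.58], [-1.14, 4.28], [0, 2.63], [-3.12, 3.12]. Speed limits (rad/s): [2.57, 2.57, 3.01, 3.14, 3.14, 3.14].

INTERFACE

Orientations are given as a unit quaternion [w, x, y, z].
In Python, from bench import ctrl gives the robot as it stands.
- The arm moves only by the tool servo_tool, never from a script. Its argument "series" is text: rows parted by semicolons, each of 7 numbers parted by spaces: the gripper command: -1 is fully open, 1 is shut, values between are in proportion, then the shift along the tool's x, y, z in m, then the turn, a rotation vector about the tool's x, y, z in degrees. A call has 1 to 12 rows; each row is the pose to reach, as a shift and turn from the pose commanded when the call began, along the tool's axes at that moment; what a row does not reach only later rows make up. A row lasts 1/12 s, in which the tool goes at most 41.7 mm and 7.16 degrees, less where a joint would pass 70% of its speed; a pose out of reach is approached as far as the arm can. A call with a gripper value outside its range is refused whole. The fingers move at their own pace and stop on an object; the grip force is fixed at half the most. Time passes only in rows, so rows that repeat a pose let the fingers close. It gives the time, the measured TCP pose, the force, the opening and the grip force at its end, in the units of the state.
- ctrl.get_obs(): the state, without advancing time (a new reading comes with each control period).
- ctrl.camera(name): name is "scene" or "top" or "wrist"; returns a dict with "img" (420x560x3 uint8, red, green, blue), "z_map" (420x560 float32, m along the optical axis (not along the pixel's ray), 0 where there is no reading), "fovy" (degrees; the focal length in pixels is half the picture's height over the tangent of half this angle, whatever the lens; pixels are square), "cx", "cy" (the principal point, pixels), "k1" (the pictures are not rectified: a ray, as slopes to the right and down, at radius r is drawn at 1 + k1 r^2 times it, then the intrinsics apply), "extrinsics" (4x4, takes a point from camera to world coordinates); the wrist camera has in their place "T_tool_cam" (4x4, takes a point from camera to tool coordinates, whose origin is the TCP and whose axes are the flange's). Camera axes: x right, y down, z forward; pixel columns grow to the right and rows downward; lengths in m; the calibration is good to about 2 mm. A picture is of the moment at which its call begins: read the wrist's pose just before it.
- ctrl.hand_in(): hands the job in; it is judged then, once.
The state is a dict: "time_s": time; "q": joint angles; "dq": joint speeds; "joint_efforts": joint torques, N m; "eef_pos": TCP position; "eef_rot": TCP orientation; "wrist_force": force on the tool from outside, world axes, zero at the start; "torque": the same for the moment, N m; "opening": opening from 0.0 (shut) to 1.0 (fully open); "grasp_force": force on a finger pad.
Only numpy, scipy, OpenCV 4.12 (cv2) and the standard library are available. Lean on these libraries where they do the work, as an engineer would, in place of code of your own. Each camera call takes 0.05 s, during which the arm holds its last target. There are 200 camera calls.

TASK

Press the cap of the dial height gauge down until its sprung foot rests firmly on the spacer that stands under it, to learn which of the four stock lengths that spacer has, then let the foot spring back up. After that turn the stock carousel until the pot of spacers of that same length stands at the pointer on the carousel's base, and grip the pot or turntable firmly there so that I can pick from it: the program finishes while still holding it, lined up and at rest. Leave all four spacers of the gauge's table standing upright, the gauged one under the foot.

Things in the scene. Friction and masses are not known exactly. Their poses are not given: they have to be found in the camera images.
- gauge_foot (a joint): travel of the gauge's foot in m: 0 at rest, grows as pressed down, up to 0.045. At rest its underside is 54 mm above the anvil: length of a touched spacer = 0.054 - value. A spring lifts it (2 N at the top, 5 N fully down); on a spacer it stops hard; press with some 12 N in all. The dial's needle points up at rest and turns clockwise, seen from the robot, 6 degrees per mm (long ticks 5 mm)
- gauge_cap (a point): middle of the flat top of the gauge's cap, a black disc 30 mm across and 10 mm thick on the upright plunger, 208 mm above the bench at rest; it is pressed straight down and moves with the foot. The rest of the gauge stays below 155 mm
- anvil (a point): point on the steel top of the gauge's table, 18 mm above the bench, straight below the foot (a flat disc 16 mm across). The gauge is a fixed grey stand: table 130 mm by 150 mm, a column on the side away from the robot, a round dial 53 mm across facing the robot
- spacer_a: loose aluminium spacer tube on end, 18 mm across, 8 mm bore; length 16, 24, 32 or 40 mm, each once among spacer_a to spacer_d (which has which is for the gauge to tell). One stands under the gauge's foot, the others wait on the +y half of the gauge's table. Origin: centre of its underside, z along the tube
- spacer_b: loose aluminium spacer tube on end, 18 mm across, 8 mm bore; length 16, 24, 32 or 40 mm, each once among spacer_a to spacer_d (which has which is for the gauge to tell). One stands under the gauge's foot, the others wait on the +y half of the gauge's table. Origin: centre of its underside, z along the tube
- spacer_c: loose aluminium spacer tube on end, 18 mm across, 8 mm bore; length 16, 24, 32 or 40 mm, each once among spacer_a to spacer_d (which has which is for the gauge to tell). One stands under the gauge's foot, the others wait on the +y half of the gauge's table. Origin: centre of its underside, z along the tube
- spacer_d: loose aluminium spacer tube on end, 18 mm across, 8 mm bore; length 16, 24, 32 or 40 mm, each once among spacer_a to spacer_d (which has which is for the gauge to tell). One stands under the gauge's foot, the others wait on the +y half of the gauge's table. Origin: centre of its underside, z along the tube
- carousel: the turntable with its four pots: grey disc 210 mm across, 10 mm thick, top 26 mm above the bench, low steel hub 32 mm across and 13 mm high; free-running with slight friction (0.03 N m), turns more than half a turn either way. Pots of 16, 24, 32, 40 mm follow counter-clockwise from above, 90 degrees apart. Origin: on the axis of turning, 16 mm above the bench; its frame turns with it
- pot_16 (a point): centre of the rim of the round black pot, 45 mm across, 28 mm tall, that holds the 16 mm spacers (three stand in it on end, tops 9 mm below the rim, no room for a finger). Pot centre 72 mm from the turntable's axis; fixed to the turntable, whose top is 28 mm below this point
- pot_24 (a point): centre of the rim of the round black pot, 45 mm across, 36 mm tall, that holds the 24 mm spacers (three stand in it on end, tops 9 mm below the rim, no room for a finger). Pot centre 72 mm from the turntable's axis; fixed to the turntable, whose top is 36 mm below this point
- pot_32 (a point): centre of the rim of the round black pot, 45 mm across, 44 mm tall, that holds the 32 mm spacers (three stand in it on end, tops 9 mm below the rim, no room for a finger). Pot centre 72 mm from the turntable's axis; fixed to the turntable, whose top is 44 mm below this point
- pot_40 (a point): centre of the rim of the round black pot, 45 mm across, 52 mm tall, that holds the 40 mm spacers (three stand in it on end, tops 9 mm below the rim, no room for a finger). Pot centre 72 mm from the turntable's axis; fixed to the turntable, whose top is 52 mm below this point
- front_place (a point): where a pot's middle is when it stands at the pointer: a point of the fixed base, 26 mm above the bench (level with the turntable's top), 72 mm from the axis of turning. The pointer, a steel cone on a tab of the base on the robot's side, points at the turntable's rim; it is 24 mm high and reaches from 108 to 139 mm from the axis

How it is judged:
By the outcome, as a careful person would: the job done as asked, in the order asked, and still so for the second after the job is handed in, while the arm keeps its last pose, push and grip.
It also fails if it takes over 45 s, if anything falls off the work surface, if the arm or the gripper's body presses on something with over 40 N, if the wrist force passes 120 N, or if a joint passes its speed limit or range.

## Working session

There is one attempt and no reset: what is moved stays moved. The work goes in short steps, Python scripts to look and compute and a tool call to move; the robot and the scene stay as the last step left them, time stands still between calls to the robot, and variables do not carry over. Pictures are saved under pics/ and viewed, at most 10 in all, crops included, and the job is handed in when it is done.

Besides the shell and the picture viewer there is one more tool, called after "Call:" as name(argument=value, ...), one argument or row to a line, values as JSON. servo_tool: Moves the arm, as the interface text tells. Its arguments: {"type":"object","properties":{"series":{"type":"string"}},"required":["series"]}

```bash
mkdir -p pics
cat > h.py <<'E'
import numpy as np, cv2, pickle
from bench import ctrl
def grab(n):
    o=ctrl.get_obs(); c=ctrl.camera(n)
    if n=="wrist":
        from scipy.spatial.transform import Rotation as R
        w,x,y,z=o["eef_rot"]; T=np.eye(4); T[:3,:3]=R.from_quat([x,y,z,w]).as_matrix(); T[:3,3]=o["eef_pos"]
        c["extrinsics"]=T@np.array(c["T_tool_cam"])
    return c
def save(c,f): cv2.imwrite(f,cv2.cvtColor(c["img"],cv2.COLOR_RGB2BGR))
def slopes(c,u,v):
    f=210/np.tan(np.radians(c["fovy"])/2)
    K=np.array([[f,0,c["cx"]],[0,f,c["cy"]],[0,0,1.]])
    d=np.array([(u-c["cx"])/f,(v-c["cy"])/f]); s=d.copy()
    for _ in range(30): s=d/(1+c["k1"]*(s@s))
    return s
def atz(c,u,v,z):
    E=np.array(c["extrinsics"]); s=slopes(c,u,v); d=E[:3,:3]@np.array([s[0],s[1],1]); o=E[:3,3]
    return o+d*(z-o[2])/d[2]
def depth(c,u,v):
    E=np.array(c["extrinsics"]); s=slopes(c,u,v); Z=c["z_map"][int(round(v)),int(round(u))]
    return E[:3,:3]@(np.array([s[0],s[1],1])*Z)+E[:3,3]
def dump(c,f): pickle.dump(c,open(f,"wb"))
def load(f): return pickle.load(open(f,"rb"))
E
python3 - <<'E'
from h import *
for n in("scene","top"):
    c=grab(n);save(c,f"pics/{n}0.png");dump(c,f"{n}0.pkl");print(n,c["extrinsics"],c["fovy"],c["k1"])
print(ctrl.get_obs())
E
```

```text
scene [[-0.87948445 -0.28186386  0.38348386  0.22554001]
 [-0.47566246  0.54747043 -0.68849208  0.55115002]
 [-0.01588504 -0.78792695 -0.61556379  0.67729305]
 [ 0.          0.          0.          1.        ]] 54.50354733830316 -0.02699442870929787
top [[-0.01707661 -0.99775957  0.06468559  0.47429689]
 [-0.99983015  0.01748901  0.00581461 -0.03437621]
 [-0.00693287 -0.06457531 -0.99788875  1.37136009]
 [ 0.          0.          0.          1.        ]] 43.758771764412565 -0.20743620813718178
{'time_s': 0.1, 'q': array([-1.50734049e+00,  1.81485863e-01,  1.60789158e+00, -3.69577717e-05,
        1.35380548e+00, -2.06296740e-01]), 'dq': array([-0.00082298, -0.00159795, -0.00144137,  0.00024881, -0.00043575,
        0.00058701]), 'joint_efforts': array([ 2.85954193e-04, -4.45876122e+01, -3.52238131e+01, -1.70791959e-04,
        4.16766823e-03,  7.26796287e-06]), 'eef_pos': array([ 0.15321225, -0.55374049,  0.2554714 ]), 'eef_rot': array([-7.94397557e-04,  9.90917124e-01,  1.34471639e-01,  3.87444014e-05]), 'wrist_force': array([-0.53258343, -0.3537779 ,  0.91740995]), 'torque': array([-0.00676646, -0.00451878,  0.04449682]), 'grasp_force': 0.0, 'opening': 1.0029595757018337}
```

View pics/scene0.png

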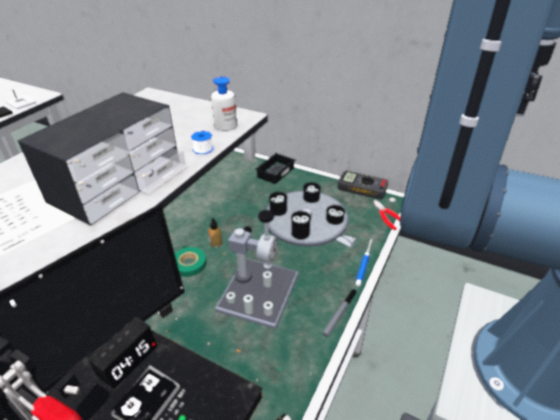

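View pics/top0.png

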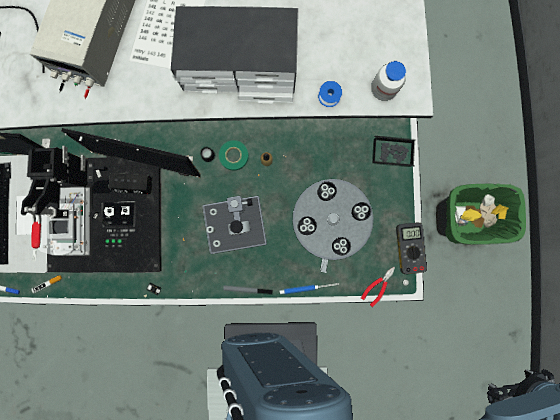

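The top view shows the gauge near (235,222), with its cap at about (235,226), and the carousel near (333,219), with its pointer tab at (324,266). I'll measure on an enlarged crop.

Run:
```python
from h import *
c=load("top0.pkl")
im=cv2.cvtColor(c["img"],cv2.COLOR_RGB2BGR)[165:285,195:390]
cv2.imwrite("pics/topcrop.png",cv2.resize(im,None,fx=4,fy=4,interpolation=cv2.INTER_CUBIC))
for n,u,v in[("cap",235,226),("hub",333,219),("potN",327,190),("potE",361,212),("potS",341,245),("potW",308,225)]:
    print(n,depth(c,u,v).round(4))
# pot rim heights: 95th percentile z in ring around centre
for n,u,v in[("potN",327,190),("potE",361,212),("potS",341,245),("potW",308,225)]:
    z=[depth(c,u+a,v+b)[2] for a in range(-11,12) for b in range(-11,12)]
    print(n,np.percentile(z,[50,80,90,97]).round(4))
```

```text
cap [0.5167 0.0614 0.2091]
hub [ 0.5365 -0.1755  0.0358]
potN [ 0.6095 -0.1601  0.0541]
potE [ 0.5522 -0.2456  0.0529]
potS [ 0.4696 -0.1933  0.0464]
potW [ 0.5211 -0.109   0.0712]
potN [0.0315 0.062  0.0682 0.0713]
potE [0.031  0.0538 0.0593 0.0633]
potS [0.0303 0.0462 0.0505 0.0552]
potW [0.0306 0.0701 0.0766 0.0805]
```

View pics/topcrop.png

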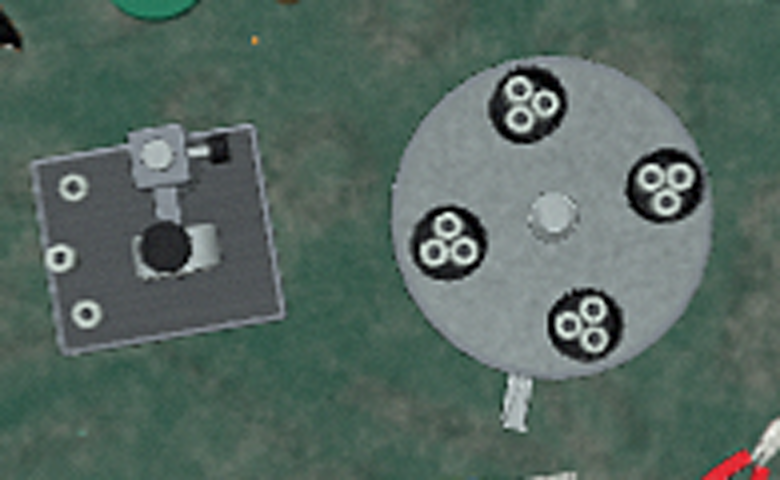

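The crop shows the cap at (166,247), the hub at (553,216), the pots N (528,105), E (665,186), S (586,325) and W (450,243), and the pointer running from (521,375) to (515,430). Rim heights identify S=16, E=24, N=32 and W=40, which matches the counter-clockwise order.

Run:
```python
from h import *
c=load("top0.pkl")
P=lambda x,y,z: atz(c,(x+.5)/4-.5+195,(y+.5)/4-.5+165,z)
print("cap",P(166,247,.208))
h=P(553,216,.039);print("hub",h)
Q=[]
for n,x,y,z in[("32",528,105,.070),("24",665,186,.062),("16",586,325,.054),("40",450,243,.078)]:
    p=P(x,y,z);Q.append(p);d=p-h;print(n,p.round(4),np.hypot(*d[:2]).round(4),np.degrees(np.arctan2(d[1],d[0])).round(1))
print("meanaxis",np.mean(Q,0))
A=np.mean(Q,0)
for x,y in[(521,375),(518,402),(515,430)]:
    p=P(x,y,.024 if y<420 else .02);d=p-A;print("ptr",p.round(4),np.hypot(*d[:2]).round(4),np.degrees(np.arctan2(d[1],d[0])).round(1))
for n,x,y in[("sp",73,187),("sp",59,258),("sp",87,314)]: print(n,P(x,y,.045).round(4))
for x,y in[(35,160),(252,125),(284,318),(66,353)]: print("tab",P(x,y,.018).round(4))
# rest picture from the scene camera: dial at (262,248)
o=ctrl.get_obs();from scipy.spatial.transform import Rotation as R
w,x,y,z=o["eef_rot"];print(R.from_quat([x,y,z,w]).as_matrix().round(3))
```

```text
cap [0.51583658 0.05903329 0.208     ]
hub [ 0.537343   -0.17484437  0.039     ]
32 [ 0.6057 -0.1576  0.07  ] 0.0705 14.2
24 [ 0.5539 -0.2438  0.062 ] 0.0709 -76.5
16 [ 0.4674 -0.1926  0.054 ] 0.0721 -165.7
40 [ 0.5199 -0.1064  0.078 ] 0.0706 104.3
meanaxis [ 0.53673601 -0.17511539  0.066     ]
ptr [ 0.436  -0.1535  0.024 ] 0.1031 167.9
ptr [ 0.4186 -0.1512  0.024 ] 0.1205 168.6
ptr [ 0.4005 -0.1493  0.02  ] 0.1387 169.3
sp [0.5609 0.1311 0.045 ]
sp [0.5157 0.1406 0.045 ]
sp [0.4799 0.1231 0.045 ]
tab [0.5807 0.1593 0.018 ]
tab [0.601  0.0173 0.018 ]
tab [ 0.4754 -0.0015  0.018 ]
tab [0.4549 0.1403 0.018 ]
[[ 0.964  0.267 -0.   ]
 [ 0.267 -0.964  0.002]
 [ 0.    -0.002 -1.   ]]
```

Call:
servo_tool(
  series="1 0.50 -0.494 -0.08 0 0 0;1 0.50 -0.494 -0.08 0 0 0;1 0.50 -0.494 -0.08 0 0 0;1 0.50 -0.494 -0.08 0 0 0;1 0.50 -0.494 -0.08 0 0 0;1 0.50 -0.494 -0.08 0 0 0;1 0.50 -0.494 -0.08 0 0 0;1 0.50 -0.494 -0.08 0 0 0;1 0.50 -0.494 -0.08 0 0 0;1 0.50 -0.494 -0.08 0 0 0",
)

```text
time_s: 0.93
eef_pos: [0.3599, -0.1933, 0.3036]
eef_rot: [0.0, 0.991, 0.134, 0.0]
wrist_force: [0.4, -0.4, -0.3]
opening: 0.0
grasp_force: 0.0
```

Run:
```python
from h import *
print(ctrl.get_obs()["eef_pos"]);c=grab("wrist");save(c,"pics/w1.png");dump(c,"w1.pkl");print(c["T_tool_cam"],c["fovy"])
```

```text
[ 0.35989641 -0.19325336  0.30355102]
[[ 7.34761768e-04 -9.47391658e-01 -3.20075784e-01  8.20433411e-02]
 [ 9.99999695e-01  6.10814403e-04  4.87637870e-04 -1.35506200e-04]
 [-2.66477151e-04 -3.20076044e-01  9.47391817e-01 -1.18596482e-01]
 [ 0.00000000e+00  0.00000000e+00  0.00000000e+00  1.00000000e+00]] 61.60680834201513
```

View pics/w1.png

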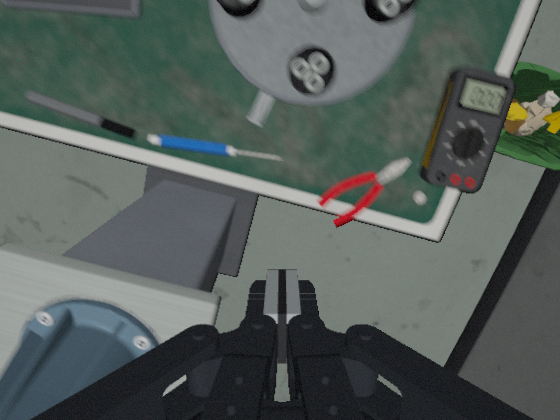

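The wrist camera shows the pointer tab from (270,95) to (257,125). I'll move on to above the cap.

Call:
servo_tool(
  series="1 0.2177 -0.2013 0 0 0 0;1 0.2177 -0.2013 0 0 0 0;1 0.2177 -0.2013 0 0 0 0;1 0.2177 -0.2013 0 0 0 0;1 0.2177 -0.2013 0 0 0 0;1 0.2177 -0.2013 0 0 0 0;1 0.2177 -0.2013 0 0 0 0;1 0.2177 -0.2013 0 0 0 0;1 0.2177 -0.2013 0 0 0 0;1 0.2177 -0.2013 0 0 0 0",
)

```text
time_s: 1.82
eef_pos: [0.5153, 0.0567, 0.3027]
eef_rot: [0.0, 0.991, 0.135, -0.001]
wrist_force: [0.7, -0.2, 0.3]
opening: 0.001
grasp_force: 0.0
```

Run:
```python
from h import *
print(ctrl.get_obs()["eef_pos"]);c=grab("wrist");save(c,"pics/w2.png");dump(c,"w2.pkl")
```

```text
[0.51529925 0.05667066 0.30269507]
```

View pics/w2.png

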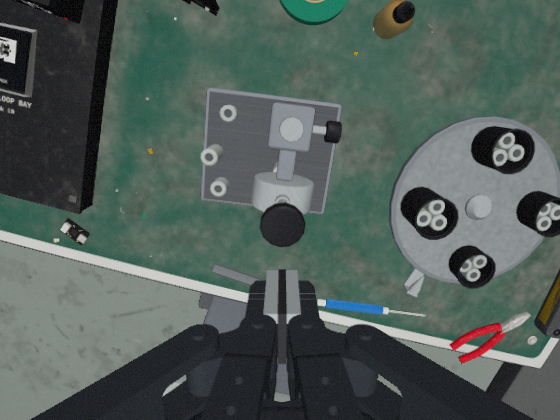

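The wrist view has the cap at (282,225), the hub at (479,206) and the pointer from (421,269) to (411,293).

Run:
```python
from h import *
c=load("w2.pkl");print(atz(c,282,225,.208),depth(c,282,225))
h=atz(c,479,203,.039);print("hub",h)
for u,v in[(421,269),(416,281),(411,293)]:
    p=atz(c,u,v,.024);d=p-h;print(p.round(4),np.hypot(*d[:2]).round(4),np.degrees(np.arctan2(d[1],d[0])).round(1))
for n,u,v,z in[("16",472,265,.054),("40",430,210,.078),("32",503,147,.07)]:
    d=atz(c,u,v,z)-h;print(n,np.hypot(*d[:2]).round(4),np.degrees(np.arctan2(d[1],d[0])).round(1))
```

```text
[0.51873864 0.05746955 0.208     ] [0.51895276 0.05752985 0.20860226]
hub [ 0.54558026 -0.17141131  0.039     ]
[ 0.4432 -0.1471  0.024 ] 0.1052 166.6
[ 0.4255 -0.1477  0.024 ] 0.1224 168.8
[ 0.4073 -0.1483  0.024 ] 0.1402 170.5
16 0.0719 -167.0
40 0.0745 102.5
32 0.0687 18.4
```

Call:
servo_tool(
  series="1 0.0023 -0.0007 0.03 0 0 0;1 0.0023 -0.0007 0.05 0 0 0;1 0.0023 -0.0007 0.062 0 0 0;1 0.0023 -0.0007 0.066 0 0 0;1 0.0023 -0.0007 0.07 0 0 0;1 0.0023 -0.0007 0.074 0 0 0;1 0.0023 -0.0007 0.077 0 0 0;1 0.0023 -0.0007 0.08 0 0 0;1 0.0023 -0.0007 0.08 0 0 0",
)

```text
time_s: 2.62
eef_pos: [0.5183, 0.0578, 0.2239]
eef_rot: [0.0, 0.991, 0.134, 0.001]
wrist_force: [0.5, -1.5, 2.5]
opening: 0.0
grasp_force: 1.1
```

Call:
servo_tool(
  series="1 0 0 0.002 0 0 0;1 0 0 0.004 0 0 0;1 0 0 0.005 0 0 0;1 0 0 0.006 0 0 0;1 0 0 0.007 0 0 0;1 0 0 0.007 0 0 0",
)

```text
time_s: 3.12
eef_pos: [0.518, 0.0581, 0.2164]
eef_rot: [-0.0, 0.991, 0.134, 0.0]
wrist_force: [1.0, -1.2, 2.6]
opening: -0.003
grasp_force: 1.4
```

Travel is about 16.5 mm and only the spring is pushing back, so it isn't the 40. Next I'll pass 22 mm.

Call:
servo_tool(
  series="1 0 0 0.002 0 0 0;1 0 0 0.003 0 0 0;1 0 0 0.004 0 0 0;1 0 0 0.005 0 0 0;1 0 0 0.006 0 0 0;1 0 0 0.007 0 0 0;1 0 0 0.007 0 0 0",
)

```text
time_s: 3.7
eef_pos: [0.5181, 0.0581, 0.211]
eef_rot: [0.0, 0.991, 0.135, 0.0]
wrist_force: [-1.7, 0.1, 12.4]
opening: 0.001
grasp_force: 6.7
```

Call:
servo_tool(
  series="1 0 0 0.0003 0 0 0;1 0 0 0.0004 0 0 0;1 0 0 0.0004 0 0 0;1 0 0 0.0004 0 0 0",
)

```text
time_s: 4.03
eef_pos: [0.5181, 0.0581, 0.2109]
eef_rot: [0.0, 0.991, 0.135, 0.001]
wrist_force: [-3.3, -0.6, 15.3]
opening: 0.001
grasp_force: 7.8
```

Run:
```python
from h import *
c=grab("scene");im=cv2.cvtColor(c["img"],cv2.COLOR_RGB2BGR)[190:330,200:320]
cv2.imwrite("pics/s1.png",cv2.resize(im,None,fx=4,fy=4,interpolation=cv2.INTER_CUBIC));print(ctrl.get_obs()["wrist_force"])
```

```text
[-3.7047195   0.20785826 14.83128395]
```

View pics/s1.png

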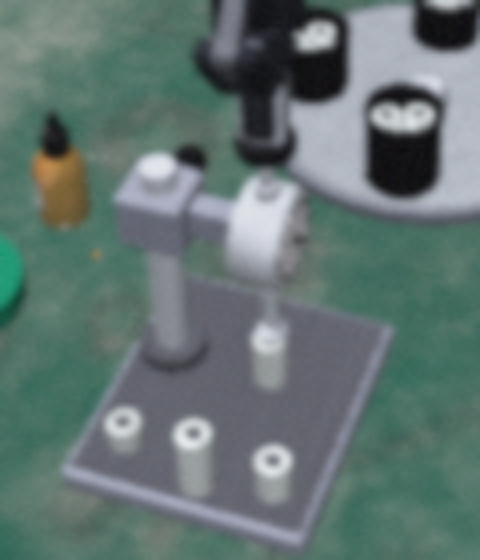

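The foot rests on the spacer at 22 mm of travel, with force rising sharply to 15 N. That makes it the 32 mm spacer, and the other three look like 16, 40 and 24. I'll release gently, then go above the carousel hub. The plan is to grip the hub and twist.

Call:
servo_tool(
  series="1 0 0 -0.008 0 0 0;1 0 0 -0.016 0 0 0;1 0 0 -0.024 0 0 0;1 0 0 -0.04 0 0 0;1 0 0 -0.075 0 0 0;1 0 0 -0.09 0 0 0;1 0 0 -0.09 0 0 0",
)

```text
time_s: 4.67
eef_pos: [0.5193, 0.0581, 0.3032]
eef_rot: [0.001, 0.991, 0.135, 0.003]
wrist_force: [-0.2, -0.4, 0.7]
opening: 0.002
grasp_force: 0.0
```

Call:
servo_tool(
  series="-0.4 -0.0427 0.229 0 0 0 46.3;-0.4 -0.0427 0.229 0 0 0 46.3;-0.4 -0.0427 0.229 0 0 0 46.3;-0.4 -0.0427 0.229 0 0 0 46.3;-0.4 -0.0427 0.229 0 0 0 46.3;-0.4 -0.0427 0.229 0 0 0 46.3;-0.4 -0.0427 0.229 0 0 0 46.3;-0.4 -0.0427 0.229 0 0 0 46.3;-0.4 -0.0427 0.229 0 0 0 46.3;-0.4 -0.0427 0.229 0 0 0 46.3",
)

```text
time_s: 5.5
eef_pos: [0.5373, -0.173, 0.2982]
eef_rot: [-0.0, 0.964, -0.265, -0.001]
wrist_force: [-0.6, 1.2, 0.3]
opening: 0.701
grasp_force: 0.0
```

Run:
```python
from h import *
o=ctrl.get_obs();print(o["eef_pos"],o["eef_rot"],o["opening"],o["q"]);c=grab("wrist");save(c,"pics/w3.png");dump(c,"w3.pkl")
```

```text
[ 0.53727392 -0.17302267  0.29821546] [-3.40185588e-04  9.64377220e-01 -2.64529411e-01 -8.07806663e-04] 0.7012097680711726 [-5.21930355e-01  1.25488128e-01  1.58446593e+00  2.54602436e-04
  1.43337339e+00  1.58426292e+00]
```

View pics/w3.png

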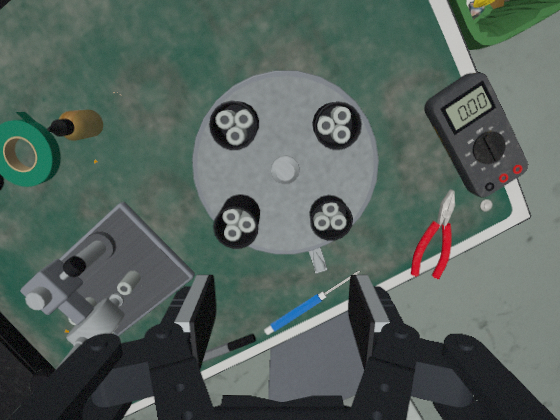

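The wrist view shows the disc centred near (285,162) and the pointer from (312,252) to (321,272), with pot_32 at upper left. I'll use the depth map for a metric fit.

```bash
cat > fit.py <<'E'
from h import *
from scipy.optimize import least_squares
def cloud(c):
    f=210/np.tan(np.radians(c["fovy"])/2);v,u=np.mgrid[0:420,0:560]
    K=np.array([[f,0,c["cx"]],[0,f,c["cy"]],[0,0,1]])
    s=cv2.undistortPoints(np.stack([u,v],-1).reshape(-1,1,2).astype(float),K,np.array([c["k1"],0,0,0.])).reshape(420,560,2)
    Z=c["z_map"][...,None];E=np.array(c["extrinsics"])
    return np.concatenate([s*Z,Z],-1)@E[:3,:3].T+E[:3,3]
def circ(P,r):
    return least_squares(lambda a:np.hypot(*(P-a).T)-r,P.mean(0),loss="soft_l1",f_scale=.001).x
def fit(c,A=(.539,-.174)):
    W=cloud(c);x,y,z=W[...,0],W[...,1],W[...,2];r=np.hypot(x-A[0],y-A[1])
    print("z bench",np.median(z[(r>.12)&(r<.13)]),"disc",np.median(z[(r>.025)&(r<.045)]),"hub",np.median(z[r<.01]))
    m=((r<.125)&(z>.018)&(z<.09)).astype(np.uint8)
    m=cv2.morphologyEx(m,cv2.MORPH_OPEN,np.ones((9,9)))
    ct=max(cv2.findContours(m,cv2.RETR_EXTERNAL,cv2.CHAIN_APPROX_NONE)[0],key=len)[:,0]
    P=np.array([atz(c,u,v,.026)[:2] for u,v in ct]);P=P[np.abs(np.hypot(*(P-A).T)-.105)<.012]
    ax=circ(P,.1055);print("axis",ax,len(P))
    hm=(r<.03)&(z>.034)&(z<.044);print("hub centroid",x[hm].mean(),y[hm].mean(),hm.sum())
    r=np.hypot(x-ax[0],y-ax[1]);an=np.degrees(np.arctan2(y-ax[1],x-ax[0]))
    B=[]
    for h in(.028,.036,.044,.052):
        pass
    m=(r>.045)&(r<.1)&(z>.034)
    n,l=cv2.connectedComponents(m.astype(np.uint8))
    for i in range(1,n):
        k=l==i
        if k.sum()<200: continue
        top=np.percentile(z[k],97);t=k&(z>top-.006)
        (cx,cy),R=cv2.minEnclosingCircle(np.stack([x[t],y[t]],-1).astype(np.float32))
        print("pot top %.4f c %.4f %.4f R %.4f dist %.4f ang %.1f"%(top,cx,cy,R,np.hypot(cx-ax[0],cy-ax[1]),np.degrees(np.arctan2(cy-ax[1],cx-ax[0]))))
    g=c["img"].min(-1).astype(int)
    k=(r>.109)&(r<.14)&(z>.006)&(z<.03)&(np.abs((an-169+180)%360-180)<15)
    print("ptr n",k.sum(),"ang",np.median(an[k]),"mean",x[k].mean(),y[k].mean(),"rmax",r[k].max())
    for a in(.109,.117,.125,.133):
        q=k&(r>=a)&(r<a+.008);print(q.sum(),an[q].mean().round(2) if q.any() else None,z[q].max() if q.any() else None)
E
python3 -c "
from fit import *
for f in('w3.pkl','top0.pkl'):fit(load(f))"
```

```text
z bench 0.002905646671961859 disc 0.3210607213899271 hub 0.3501136508765759
axis [ 0.53852706 -0.17750991] 615
hub centroid 0.5406101780801145 -0.17902868442372036 458
pot top 0.0719 c 0.6077 -0.1770 R 0.0386 dist 0.0692 ang 0.4
pot top 0.0637 c 0.5724 -0.2382 R 0.0422 dist 0.0695 ang -60.9
pot top 0.0793 c 0.5564 -0.1544 R 0.0800 dist 0.0292 ang 52.3
pot top 0.0553 c 0.5270 -0.2064 R 0.0815 dist 0.0311 ang -111.7
pot top 0.3567 c 0.5937 -0.1685 R 0.0493 dist 0.0560 ang 9.3
pot top 0.3568 c 0.5600 -0.2255 R 0.0490 dist 0.0525 ang -65.9
ptr n 191 ang 169.32828942244547 mean 0.415440343353045 -0.15417306144901818 rmax 0.13739813533944248
32 169.32 0.02249715755284748
57 169.22 0.025778522458766606
64 169.2 0.025321174751388398
38 169.37 0.024849821709500286
z bench 0.0020767962074113022 disc 0.026145139387887317 hub 0.037977655193867754
axis [ 0.53760342 -0.17514126] 256
hub centroid 0.5380175086916529 -0.17470054962845766 82
pot top 0.0721 c 0.6075 -0.1581 R 0.0235 dist 0.0720 ang 13.7
pot top 0.0646 c 0.5544 -0.2466 R 0.0236 dist 0.0734 ang -76.7
pot top 0.0818 c 0.5206 -0.1056 R 0.0232 dist 0.0716 ang 103.8
pot top 0.0562 c 0.4674 -0.1932 R 0.0233 dist 0.0725 ang -165.5
ptr n 81 ang 168.13639950819834 mean 0.41408236842441287 -0.14897843312903125 rmax 0.13982936071612834
13 140.61 0.02111376990392211
22 150.27 0.027175043174217706
20 168.43 0.025431153032064113
26 154.9 0.025794116584355375
```

```bash
sed -i 's|    W=cloud(c);|    W=cloud(c);W[W[...,2]>.095]=[9,9,0];|; s/(z>.034)$/(z>.034)/; s/top-.006)/top-.005)/' fit.py
python3 -c "
from fit import *
fit(load('w3.pkl'))"
```

```text
z bench 0.002905646671961859 disc 0.026981621546149914 hub 0.038864118023927946
axis [ 0.53852706 -0.17750991] 615
hub centroid 0.5406101780801145 -0.17902868442372036 458
pot top 0.0717 c 0.6094 -0.1609 R 0.0238 dist 0.0727 ang 13.2
pot top 0.0636 c 0.5567 -0.2486 R 0.0237 dist 0.0734 ang -75.7
pot top 0.0792 c 0.5228 -0.1086 R 0.0237 dist 0.0706 ang 102.8
pot top 0.0551 c 0.4699 -0.1956 R 0.0239 dist 0.0710 ang -165.2
ptr n 191 ang 169.32828942244547 mean 0.415440343353045 -0.15417306144901818 rmax 0.13739813533944248
32 169.32 0.02249715755284748
57 169.22 0.025778522458766606
64 169.2 0.025321174751388398
38 169.37 0.024849821709500286
```

Call:
servo_tool(
  series="-0.4 0.0038 0.003 0.04 0 0 0;-0.4 0.0038 0.003 0.08 0 0 0;-0.4 0.0038 0.003 0.12 0 0 0;-0.4 0.0038 0.003 0.16 0 0 0;-0.4 0.0038 0.003 0.19 0 0 0;-0.4 0.0038 0.003 0.21 0 0 0;-0.4 0.0038 0.003 0.225 0 0 0;-0.4 0.0038 0.003 0.235 0 0 0;-0.4 0.0038 0.003 0.243 0 0 0;-0.4 0.0038 0.003 0.243 0 0 0;-0.4 0.0038 0.003 0.243 0 0 0",
)

```text
time_s: 6.47
eef_pos: [0.5398, -0.1784, 0.0565]
eef_rot: [0.0, 0.964, -0.265, 0.0]
wrist_force: [0.5, -0.3, 0.4]
opening: 0.705
grasp_force: 0.0
```

Call:
servo_tool(
  series="0 0 0 0 0 0 0;0.1 0 0 0 0 0 0;0.2 0 0 0 0 0 0;0.3 0 0 0 0 0 0;0.3 0 0 0 0 0 0;0.3 0 0 0 0 0 0",
)

```text
time_s: 6.97
eef_pos: [0.5395, -0.1786, 0.0562]
eef_rot: [0.0, 0.964, -0.266, 0.0]
wrist_force: [0.2, -0.4, 0.1]
opening: 0.352
grasp_force: 0.0
```

No contact at a 30 mm opening, so the tips are still above the hub. I'll open a little and go lower.

Call:
servo_tool(
  series="-0.2 0 0 0 0 0 0;-0.2 0 0 0 0 0 0;-0.2 0 0 0 0 0 0;-0.2 0 0 0.003 0 0 0;-0.2 0 0 0.006 0 0 0;-0.2 0 0 0.008 0 0 0;-0.2 0 0 0.008 0 0 0",
)

```text
time_s: 7.55
eef_pos: [0.5393, -0.1785, 0.0479]
eef_rot: [-0.0, 0.964, -0.266, -0.0]
wrist_force: [0.8, 0.6, -0.8]
opening: 0.601
grasp_force: 0.0
```

Call:
servo_tool(
  series="0 0 0 0 0 0 0;0.1 0 0 0 0 0 0;0.2 0 0 0 0 0 0;0.25 0 0 0 0 0 0;0.3 0 0 0 0 0 0;0.3 0 0 0 0 0 0",
)

```text
time_s: 8.05
eef_pos: [0.5414, -0.1795, 0.0506]
eef_rot: [0.001, 0.964, -0.266, 0.002]
wrist_force: [-1.4, 2.4, 15.9]
opening: 0.354
grasp_force: 20.4
```

The tips touch the turntable here: lifted 2.7 mm, 16 N upward. The earlier height was right and it just needed closing further.

Call:
servo_tool(
  series="0.2 0 0 -0.003 0 0 0;0.2 0 0 -0.006 0 0 0;0.2 0 0 -0.007 0 0 0;0.35 0 0 -0.007 0 0 0;0.4 0 0 -0.007 0 0 0;0.45 0 0 -0.007 0 0 0;0.5 0 0 -0.007 0 0 0;0.5 0 0 -0.007 0 0 0",
)

```text
time_s: 8.72
eef_pos: [0.5395, -0.1785, 0.056]
eef_rot: [-0.0, 0.964, -0.266, -0.0]
wrist_force: [-3.4, 2.6, 11.5]
opening: 0.278
grasp_force: 49.9
```

Run:
```python
from h import *
c=grab("wrist");s=grab("scene");dump(c,"w4.pkl")
a=cv2.resize(s["img"][160:260,240:365],None,fx=3.2,fy=3.2,interpolation=cv2.INTER_CUBIC)
b=c["img"][90:410,100:500]
cv2.imwrite("pics/m1.png",cv2.cvtColor(np.hstack([a,b]),cv2.COLOR_RGB2BGR))
```

```text
(no output)
```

View pics/m1.png

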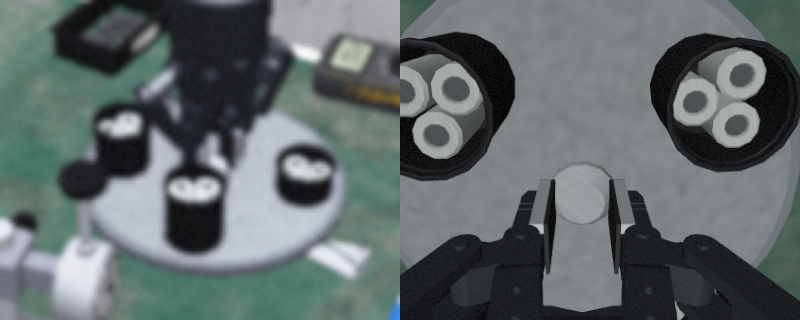

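The right half shows the hub, at wrist pixel (282,282), between the pads and touching both. The left half shows the foot back up at rest. I'll check the hub offset along tool x.

Run:
```python
from h import *
c=load("w4.pkl");T=np.array(c["extrinsics"])@np.linalg.inv(np.array(c["T_tool_cam"]))
t=lambda p:(np.linalg.inv(T)@np.r_[p,1])[:3].round(4)
for u,v in[(282,282),(282,253),(282,300),(253,285),(314,285)]:
    print(u,v,t(atz(c,u,v,.039)),t(depth(c,u,v)))
for u,v in[(248,272),(318,272),(246,300),(320,300)]: print("pad",u,v,t(depth(c,u,v)))
```

```text
282 282 [0.0059 0.0005 0.017 ] [0.0061 0.0005 0.0167]
282 253 [0.0198 0.0005 0.017 ] [0.0153 0.0005 0.0267]
282 300 [-0.0031  0.0006  0.017 ] [-0.0027  0.0006  0.0163]
253 285 [ 0.0044 -0.0121  0.017 ] [ 0.0063 -0.0118  0.0137]
314 285 [0.0044 0.0145 0.017 ] [0.0102 0.0135 0.007 ]
pad 248 272 [ 0.011  -0.014   0.0165]
pad 318 272 [0.0107 0.0161 0.0172]
pad 246 300 [ 0.0106 -0.0129 -0.0049]
pad 320 300 [ 0.0107  0.0147 -0.005 ]
```

The pad tips sit 17 mm ahead at this opening, so they are on the hub's top edge. I'll open, go about 9 mm lower with +2 mm in x, and close fully.

Call:
servo_tool(
  series="-0.2 0 0 -0.002 0 0 0;-0.2 0 0 -0.002 0 0 0;-0.2 0.002 0 -0.002 0 0 0;-0.2 0.002 0 0.002 0 0 0;-0.2 0.002 0 0.005 0 0 0;-0.2 0.002 0 0.008 0 0 0;-0.2 0.002 0 0.009 0 0 0;-0.2 0.002 0 0.009 0 0 0",
)

```text
time_s: 9.48
eef_pos: [0.5409, -0.1795, 0.0477]
eef_rot: [-0.0, 0.964, -0.266, -0.001]
wrist_force: [-8.8, 3.9, 21.9]
opening: 0.606
grasp_force: 10.9
```

Call:
servo_tool(
  series="0 0 0 0 0 0 0;0.15 0 0 0 0 0 0;0.25 0 0 0 0 0 0;0.35 0 0 0 0 0 0;0.5 0 0 0 0 0 0;0.5 0 0 0 0 0 0;0.5 0 0 0 0 0 0",
)

```text
time_s: 10.07
eef_pos: [0.544, -0.1811, 0.0507]
eef_rot: [0.001, 0.964, -0.266, 0.003]
wrist_force: [-6.1, 4.5, 33.5]
opening: 0.328
grasp_force: 65.7
```

The tips rest on the turntable while gripping the hub. I'll relieve the downward push, then start twisting (counter-clockwise is negative about tool z).

Call:
servo_tool(
  series="1 0 0 -0.002 0 0 0;1 0 0 -0.004 0 0 0;1 0 0 -0.005 0 0 0;1 0 0 -0.005 0 0 0;1 0 0 -0.005 0 0 -3;1 0 0 -0.005 0 0 -6;1 0 0 -0.005 0 0 -10;1 0 0 -0.005 0 0 -14;1 0 0 -0.005 0 0 -17;1 0 0 -0.005 0 0 -19;1 0 0 -0.005 0 0 -20;1 0 0 -0.005 0 0 -20",
)

```text
time_s: 11.07
eef_pos: [0.5443, -0.1795, 0.051]
eef_rot: [0.0, 0.996, -0.094, 0.004]
wrist_force: [14.1, 2.4, -8.9]
opening: 0.322
grasp_force: 63.0
```

Run:
```python
from fit import *
o=ctrl.get_obs();print(o["torque"],o["q"][5])
c=grab("top");fit(c,(.5375,-.175))
```

```text
[ 0.38384685 -2.35417947  0.01688412] 1.2304357309040213
z bench 0.0019429872359719713 disc 0.02624812502713114 hub nan
axis [ 0.53344909 -0.1785915 ] 67
hub centroid 0.5241024489618114 -0.15733584266482442 1
  return _methods._mean(a, axis=axis, dtype=dtype,
  ret = ret.dtype.type(ret / rcount)
fit.py:34: RuntimeWarning: Mean of empty slice.
  print("ptr n",k.sum(),"ang",np.median(an[k]),"mean",x[k].mean(),y[k].mean(),"rmax",r[k].max())
Traceback (most recent call last):
  File "fit.py", line 34, in fit
    print("ptr n",k.sum(),"ang",np.median(an[k]),"mean",x[k].mean(),y[k].mean(),"rmax",r[k].max())
                                                                                       ~~~~~~~~^^
ValueError: zero-size array to reduction operation maximum which has no identity
```

```bash
cat > pots.py <<'E'
from fit import *
def pots(A=(.5392,-.1778)):
    c=grab("wrist");dump(c,"wl.pkl");W=cloud(c);x,y,z=W[...,0],W[...,1],W[...,2]
    T=np.array(c["extrinsics"])@np.linalg.inv(np.array(c["T_tool_cam"]));L=(W-T[:3,3])@T[:3,:3]
    r=np.hypot(x-A[0],y-A[1]);m=(r>.046)&(r<.1)&(z>.034)&(z<.09)&(L[...,0]>.025)
    n,l=cv2.connectedComponents(m.astype(np.uint8))
    for i in range(1,n):
        k=l==i
        if k.sum()<300: continue
        top=np.percentile(z[k],97);t=k&(z>top-.005)
        P=np.stack([x[t],y[t]],-1);h=cv2.convexHull(P.astype(np.float32))[:,0]
        q=circ(h.astype(float),.0225)
        print("top %.4f c %.4f %.4f dist %.4f ang %.2f"%(top,*q,np.hypot(*(q-A)),np.degrees(np.arctan2(q[1]-A[1],q[0]-A[0]))))
    o=ctrl.get_obs();w,a,b,d=o["eef_rot"];print("yaw",2*np.degrees(np.arctan2(b,a)),o["q"][5],o["time_s"])
    return c
E
python3 -c "
from pots import *
pots()"
```

```text
top 0.0714 c 0.5992 -0.1392 dist 0.0714 ang 32.78
top 0.0633 c 0.5798 -0.2381 dist 0.0728 ang -56.05
yaw -10.879253758782696 1.2313369875112192 11.1667
```

The turntable follows: 20° of tool turn gave about 19.6° of table turn. I'll continue with a small relief in x.

Call:
servo_tool(
  series="1 0.001 0 0 0 0 -3;1 0.002 0 0 0 0 -8;1 0.003 0 0 0 0 -14;1 0.003 0 0 0 0 -20;1 0.003 0 0 0 0 -26;1 0.003 0 0 0 0 -32;1 0.003 0 0 0 0 -38;1 0.003 0 0 0 0 -43;1 0.003 0 0 0 0 -47;1 0.003 0 0 0 0 -49;1 0.003 0 0 0 0 -50;1 0.003 0 0 0 0 -50",
)

```text
time_s: 12.17
eef_pos: [0.5437, -0.1758, 0.0509]
eef_rot: [-0.004, 0.942, 0.336, 0.0]
wrist_force: [0.3, 17.7, 13.6]
opening: 0.325
grasp_force: 72.2
```

```bash
python3 -c "
from pots import *
pots()"
```

```text
top 0.0713 c 0.5476 -0.1071 dist 0.0712 ang 83.25
top 0.0634 c 0.6109 -0.1858 dist 0.0722 ang -6.36
yaw 39.177074183849825 0.3603543652920943 12.2167
```

Call:
servo_tool(
  series="1 0.001 -0.001 0 0 0 -3;1 0.0015 -0.002 0 0 0 -7;1 0.0022 -0.0027 0 0 0 -13;1 0.0022 -0.0027 0 0 0 -19;1 0.0022 -0.0027 0 0 0 -25;1 0.0022 -0.0027 0 0 0 -31;1 0.0022 -0.0027 0 0 0 -37;1 0.0022 -0.0027 0 0 0 -42;1 0.0022 -0.0027 0 0 0 -46;1 0.0022 -0.0027 0 0 0 -49;1 0.0022 -0.0027 0 0 0 -50;1 0.0022 -0.0027 0 0 0 -50",
)

```text
time_s: 13.22
eef_pos: [0.5403, -0.1737, 0.0508]
eef_rot: [-0.005, 0.712, 0.702, -0.001]
wrist_force: [-17.3, 10.0, 23.9]
opening: 0.322
grasp_force: 76.7
```

```bash
python3 -c "
from pots import *
pots()"
```

```text
top 0.0713 c 0.4892 -0.1263 dist 0.0718 ang 134.13
top 0.0634 c 0.5905 -0.1281 dist 0.0715 ang 44.06
yaw 89.20452386877287 -0.5069088958405747 13.2667
```

Call:
servo_tool(
  series="1 0.001 -0.001 -0.001 0 0 -3;1 0.001 -0.002 -0.002 0 0 -8;1 0.001 -0.003 -0.003 0 0 -14;1 0.001 -0.004 -0.003 0 0 -20;1 0.001 -0.005 -0.003 0 0 -26;1 0.001 -0.006 -0.003 0 0 -31;1 0.001 -0.006 -0.003 0 0 -34;1 0.001 -0.006 -0.003 0 0 -35;1 0.001 -0.006 -0.003 0 0 -35;1 0.001 -0.006 -0.003 0 0 -35",
)

```text
time_s: 14.1
eef_pos: [0.5368, -0.1744, 0.0511]
eef_rot: [-0.002, 0.468, 0.884, 0.0]
wrist_force: [5.7, -0.1, -14.9]
opening: 0.323
grasp_force: 61.4
```

```bash
python3 -c "
from pots import *
c=pots();save(c,'pics/w5.png')"
```

```text
top 0.0713 c 0.4684 -0.1640 dist 0.0721 ang 168.98
top 0.0635 c 0.5522 -0.1077 dist 0.0713 ang 79.48
yaw 124.14891746977959 -1.1214310686624274 14.15
```

View pics/w5.png

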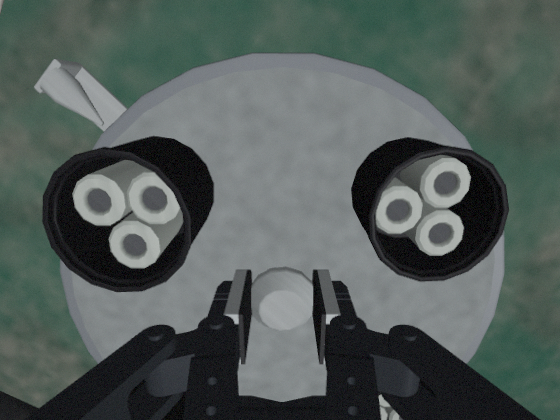

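Pot_32 is at left (rim centre about (118,222)), next to the pointer (tab from (38,92) to (120,125)). I'll check the pointer angle in this same image.

Run:
```python
from fit import *
c=load("wl.pkl");W=cloud(c);x,y,z=W[...,0],W[...,1],W[...,2];A=(.5387,-.1781)
r=np.hypot(x-A[0],y-A[1]);an=np.degrees(np.arctan2(y-A[1],x-A[0]))
u=np.arange(560)[None]+0*r
k=(r>.106)&(r<.142)&(z>.007)&(z<.03)&(np.abs(an-169)<14)&(u<140)
for a in np.arange(.106,.14,.004):
    q=k&(r>=a)&(r<a+.004)
    if q.sum()>3:
        i=np.argmax(np.where(q,z,0)); hi=q&(z>z[q].max()-.003)
        print("%.3f n%d mean %.2f range %.1f %.1f zmax %.4f ridge %.2f"%(a,q.sum(),an[q].mean(),an[q].min(),an[q].max(),z[q].max(),an[hi].mean()))
```

```text
0.106 n21 mean 168.68 range 168.2 169.4 zmax 0.0201 ridge 168.68
0.110 n109 mean 168.57 range 165.1 169.9 zmax 0.0216 ridge 168.65
0.114 n165 mean 168.42 range 166.9 170.2 zmax 0.0230 ridge 168.65
0.118 n246 mean 168.25 range 166.4 170.8 zmax 0.0242 ridge 168.60
0.122 n313 mean 168.13 range 165.9 171.2 zmax 0.0254 ridge 168.60
0.126 n344 mean 168.06 range 165.7 171.5 zmax 0.0263 ridge 168.67
0.130 n324 mean 168.01 range 165.8 171.3 zmax 0.0263 ridge 168.60
0.134 n477 mean 167.41 range 165.2 172.2 zmax 0.0263 ridge 168.60
0.138 n29 mean 168.59 range 165.6 172.4 zmax 0.0214 ridge 169.35
```

The pointer is at 168.6° and the pot at 168.9°, so it's lined up within about 0.3°. I'll relieve the upward pull, let it settle and check the whole scene.

Call:
servo_tool(
  series="1 0 0 0.001 0 0 0.2;1 0 0 0.002 0 0 0.3;1 0 0 0.002 0 0 0.3;1 0 0 0.002 0 0 0.3;1 0 0 0.002 0 0 0.3;1 0 0 0.002 0 0 0.3;1 0 0 0.002 0 0 0.3;1 0 0 0.002 0 0 0.3",
)

```text
time_s: 14.82
eef_pos: [0.5369, -0.1744, 0.051]
eef_rot: [-0.002, 0.471, 0.882, 0.0]
wrist_force: [-1.5, 5.1, -5.1]
opening: 0.325
grasp_force: 64.4
```

```bash
python3 -c "
from pots import *
pots((.5387,-.1781));s=grab('scene')
save(dict(img=cv2.resize(s['img'][160:340,190:400],None,fx=3,fy=3,interpolation=cv2.INTER_CUBIC)),'pics/s2.png')
o=ctrl.get_obs();print(o['wrist_force'],o['grasp_force'],abs(o['dq']).max())"
```

```text
top 0.0713 c 0.4686 -0.1637 dist 0.0716 ang 168.37
top 0.0635 c 0.5527 -0.1079 dist 0.0715 ang 78.74
yaw 123.86056631286174 -1.116038402525334 14.8667
[-0.87255291  3.53811391 -4.5249975 ] 64.37631731721922 0.0011622559885674988
```

View pics/s2.png

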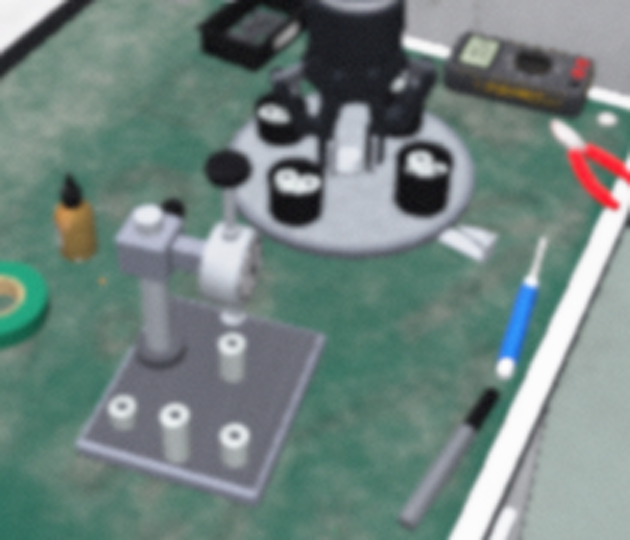

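The foot is back up, all four spacers stand (the gauged one at (232,358) under the foot), and the 32 mm pot at (424,180) is at the pointer, held by the hub.

```bash
python3 -c "
from bench import ctrl
print(ctrl.hand_in())"
```

```text
the job is handed in; nothing more can be done
None
```

The job is handed in: the gauge read 22 mm of travel, so the spacer is 32 mm, and pot_32 stands within about 0.3° of the pointer, with the turntable held by its hub at about 64 N, all four spacers upright and the foot back up.

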